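# Tip a parked laptop battery pack down into its charging cradle

### The job

A laptop battery pack is parked off charge, standing on its long edge and leaning back towards you in the charging cradle. Push it over forwards with a fingertip so that it tips down into the bay onto the sprung contacts, then press it down beside the spring catch, without holding the catch back, until the catch snaps out over its far edge and holds it flat. Do it by pushing only, without lifting the pack out of the cradle, and leave the spool, the tin and the tape roll where they are.

Things in the scene. Friction and masses are not known exactly. Their poses are not given: they have to be found in the camera images.
- pack: black laptop battery pack, a flat bar 235 mm long (x), 46 wide (y), 20.5 thick (z), about 0.3 kg, loose. Origin: centre of its broad underside. Parked, it stands on its y = +23 mm side on the cradle's tilted seat, leaning back 15 degrees on the backrest, top face (+z) towards the near side (cradle -x), -y up. Home, it lies flat: +z up, -y along cradle +x
- pack_center (a point): centre of the pack, 10 mm above its underside; axes as the pack's
- pack_edge (a point): point on the pack's top face, middle of its length, 7 mm from its y = -23 mm side, where the face begins to round off: parked, near the top on the near side, 48 mm above the bench; home, at the tip of the catch nose, 34.5 mm above the bench
- pack_heel (a point): middle of the lower long edge on the y = +23 mm side, 1 mm above the underside: parked, on the heel ridge, about 17 mm above the bench; home, at the near end of the bay, 15 mm above the bench
- cradle: grey charging cradle, fixed, 118 mm (x) by 262 mm (y). Origin on the bench under the middle of its length; x points from the park seat to the catch, z up. Near to far: backrest (top 34 mm high), park seat (x = -38 to -14 mm), 2 mm heel ridge at x = -14 over which the pack tips, bay (x = -12 to +36, floor 14 mm high), catch. End cheeks at y = +-125, 33 mm high, keep the pack from sliding along
- cradle_gap (a point): point in the middle of the gap in the backrest, 38 mm above the bench, just behind the parked pack; axes as the cradle's. The gap is 100 mm wide along y and free from 20 mm above the bench upwards. Pushed forwards (cradle +x) here with 1 to 2 N, the pack starts to tip; after about 20 mm it falls over into the bay by itself; pushing on to 35 or 40 mm helps it past the catch's ramp
- contacts (a joint): sprung contact carrier, a black bar with brass blades in the bay floor at cradle x = +28 mm, y = -35 to +35: 0 fully up (7 mm above the floor), about 0.006 m when the pack is home; spring 3.6 N rising to 6.4 N. A pack that has only fallen over lies on it tilted about 10 degrees with the catch pushed half back, or hangs on the ramp of the catch, tilted up to 35 degrees
- catch (a joint): sprung catch, a black nose 28 mm wide in the middle of the far side of the bay, with a thumb tab up to 46 mm above the bench: 0 when out over the bay, up to 0.009 m when pushed back in +x (1 to 4 N). The pack's edge pushes it back by about 5 mm as the pack goes down, then it snaps out over the edge
- catch_nose (a point): tip of the catch nose, 35 mm above the bench, 38 mm in +x from the pack's heel ridge; axes as the cradle's, +x away from the bay. Pressing the pack down some 8 mm on the bay side of this point and 35 to 60 mm to one side of the catch (y) takes 6 to 14 N until the nose snaps out over it; meanwhile its top moves 4 mm towards the catch. A finger that touches the nose holds it back
- solder_spool: spool of solder standing near the cradle, 54 mm across, 38 mm high; origin at the centre of its underside
- flux_tin: round flat tin near the cradle, 50 mm across, 18 mm high; origin at the centre of its underside
- tape_roll: roll of amber tape lying near the cradle, 61 mm across, 12 mm high; origin at the centre of its underside

How it is judged (in metres and radians):
On the way, in this order (a step that is already met when the one before it is completed fails the run):
1. the pack has tipped forwards out of the park seat into the bay (angle between pack_center's own z axis and vertical below 0.75 rad and x of pack_center in the frame of cradle above -0.004 m).
2. the pack is pressed flat onto the contacts and the catch has snapped over its edge (z of pack_edge in the frame of cradle below 0.0375 m and z of pack_heel in the frame of cradle below 0.0185 m and angle between pack_center's own z axis and vertical below 0.1 rad and angle between the x axis of pack_center and the y axis of cradle, either way round below 0.06 rad and value of joint contacts above 0.0045 m and value of joint catch below 0.0015 m), for 0.2 s.
At the end, for the whole second after the job is handed in: The pack lies flat in the bay (within 6 degrees; square to the cradle within 3.5; both long edges at most 3 mm above fully home) with the contacts pressed down 4.5 mm or more and the catch sprung back over its edge to within 1.5 mm of fully out, at rest (all of step 2 and linear speed of pack below 0.02 m/s); the robot touches nothing.
It fails at once if the pack is lifted out of the cradle (height (world z) of pack_center above 0.05 m or horizontal distance between pack and cradle above 0.07 m).
It fails at once if the solder spool is pushed away (more than 20 mm) (distance of solder_spool from where it was at the start of the episode above 0.02 m).
It fails at once if the tin is pushed away (more than 20 mm) (distance of flux_tin from where it was at the start of the episode above 0.02 m).
It fails at once if the tape roll is pushed away (more than 20 mm) (distance of tape_roll from where it was at the start of the episode above 0.02 m).
It also fails if it takes over 32 s, if anything falls off the work surface, if the arm or the gripper's body presses on something with over 40 N, if the wrist force passes 120 N, or if a joint passes its speed limit or range.

### The arm

A 6-joint arm with a two-finger parallel gripper is mounted at the origin on a cart in front of the work surface, level with it; the furniture and walls round the work are solid. World frame = base frame: x ahead of the robot, y to its left, z up, the work surface at z = 0. Lengths are in m, angles in degrees, forces in N, time in s.
With the tool pointing down it reaches from about 0.4 to 0.825 m from the base axis. Payload 7 kg.
Tool frame: the origin (TCP) lies between the finger pads; the fingertips stand 17 mm ahead of it and the grasp point (between the pads) lies 2 mm behind it; x points along the fingers, y is the direction in which the jaws open and shut, and the axes are right-handed (so a half turn about x gives the same grasp; the last joint's range is limited). The gripper opens to 88 mm and grips with 3 to 60 N. Pads are 19 mm wide; open, the fingers measure 130 mm over their backs; the gripper's body (78 mm by 193 mm) begins 47 mm behind the grasp point.
Start: joints at [-54.081, 20.546, 0.682, 0, -70.136, -16.507], TCP at [0.224, -0.637, 0.244] pointing down, gripper open.
Joint ranges: [-176.03, 176.03], [-82.01, 121.73], [-58.28, 71.71], [-173.87, 95.51], [-174.79, -0.11], [-173.66, 173.66]. Speed limits (degrees/s): [136.94, 136.94, 172.46, 180, 180, 180].

### API

Orientations are given as [roll, pitch, yaw] about the fixed x, y, z axes, in that order (R = Rz(yaw) Ry(pitch) Rx(roll)).
In Python, from plant import r gives the robot as it stands.
- The arm moves only by the shell command python3 -m jog 'ROWS' [FORCE]. ROWS is a JSON object of lists of equal length, an entry for each row: "fingers": the opening, from 0 (shut) to 1 (fully open); "dp": the shift along the tool's x, y, z in mm, a list of three; "twist": the turn about the tool's x in degrees. In form: {"fingers": [fingers, ...], "dp": [[dx, dy, dz], ...], "twist": [twist, ...]}. A call has exactly 5 rows; each row is the pose to reach, as a shift and turn from the pose measured when the call began, along the tool's axes at that moment; what a row does not reach only later rows make up. A row lasts 1/10 s, in which the tool goes at most 50 mm and 8.59 degrees, less where a joint would pass 70% of its speed; a pose out of reach is approached as far as the arm can. A call with a gripper value outside its range is refused whole. The fingers move at their own pace and stop on an object; FORCE is the grip in N (left out, the last holds). Time passes only in rows, so rows that repeat a pose let the fingers close, or fill a call up. It gives the time, the measured TCP pose, the force and the opening at its end, in the units of the state.
- r.get_state(): the state, without advancing time (a new reading comes with each control period).
- r.capture(name): name is "scene" or "side" or "wrist"; returns a dict with "frame" (384x512x3 uint8, red, green, blue), "intrinsics" (3x3 intrinsics, pixels), "pose" (4x4, takes a point from camera to world coordinates). Camera axes: x right, y down, z forward; pixel columns grow to the right and rows downward; lengths in m; the calibration is good to about 2 mm. A picture is of the moment at which its call begins. There is no depth.
- r.close_job(): hands the job in, once; it reports no verdict.
The state is a dict: "time_s": time; "joints": joint angles; "qd": joint speeds; "joint_torque": joint torques, N m; "tcp_pos": TCP position; "eef_rot": TCP orientation; "contact_force": force on the tool from outside, world axes, zero at the start; "moment": the same for the moment, N m; "gripper_width": finger opening in m.
Only numpy, scipy, OpenCV 4.12 (cv2) and the standard library are available. Lean on these libraries where they do the work, as an engineer would, in place of code of your own. Each camera call takes 0.05 s, during which the arm holds its last target. There are 200 camera calls.

## Working session

There is one attempt and no reset: what is moved stays moved. The work goes in short steps, Python scripts to look and compute and a shell command to move; the robot and the scene stay as the last step left them, time stands still between calls to the robot, and variables do not carry over. Pictures are saved under pics/ and viewed, on a budget of 10 in all, crops included, one or two more only if the job needs it, and the job is handed in when it is done.

```bash
mkdir -p pics; ls
python3 - <<'E'
from plant import r
import cv2,numpy as np
s=r.get_state();print(s)
for n in("scene","side"):
    c=r.capture(n);cv2.imwrite(f"pics/{n}0.png",cv2.resize(c["frame"][:,:,::-1],(800,600),interpolation=cv2.INTER_CUBIC));np.savez(f"{n}0.npz",**c)
    print(n,c["intrinsics"].round(1).tolist(),c["pose"].round(3).tolist())
E
```

```text
pics
{'time_s': 0.0, 'joints': array([-5.40813514e+01,  2.05891837e+01,  6.36278151e-01, -1.86699290e-02,
       -7.01371549e+01, -1.65059438e+01]), 'qd': array([ 0.04543183,  0.04294517, -0.06029528,  0.01042068, -0.03665508,
        0.07228471]), 'joint_torque': array([-3.11994211e-05, -5.82718170e+01,  2.93067813e+01,  6.99763834e+00,
        6.82072263e-03, -1.55803073e-04]), 'tcp_pos': array([ 0.22416382, -0.63621837,  0.24267167]), 'eef_rot': array([ 95.47953543,  89.90824472, 114.88588298]), 'contact_force': array([-0.59132223,  0.12857021, -0.309386  ]), 'moment': array([0.03708383, 0.02653476, 0.01946119]), 'gripper_width': 0.08769063390045169}
scene [[435.1, 0.0, 257.6], [0.0, 435.1, 194.2], [0.0, 0.0, 1.0]] [[-0.888, -0.265, 0.375, 0.116], [-0.459, 0.519, -0.721, 0.84], [-0.004, -0.812, -0.583, 0.741], [0.0, 0.0, 0.0, 1.0]]
side [[480.8, 0.0, 250.5], [0.0, 480.8, 197.5], [0.0, 0.0, 1.0]] [[-0.82, -0.337, 0.463, -0.012], [-0.573, 0.466, -0.674, 0.819], [0.012, -0.818, -0.575, 0.751], [0.0, 0.0, 0.0, 1.0]]
```

View pics/scene0.png

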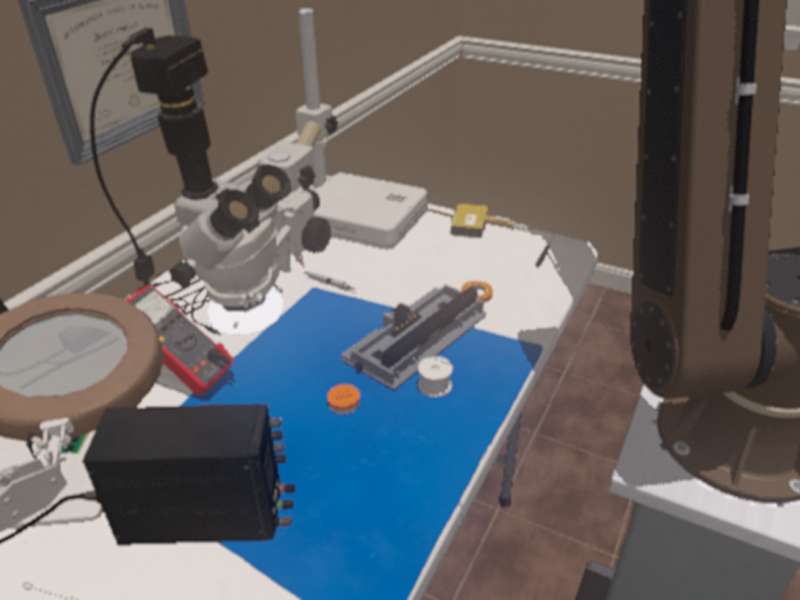

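View pics/side0.png

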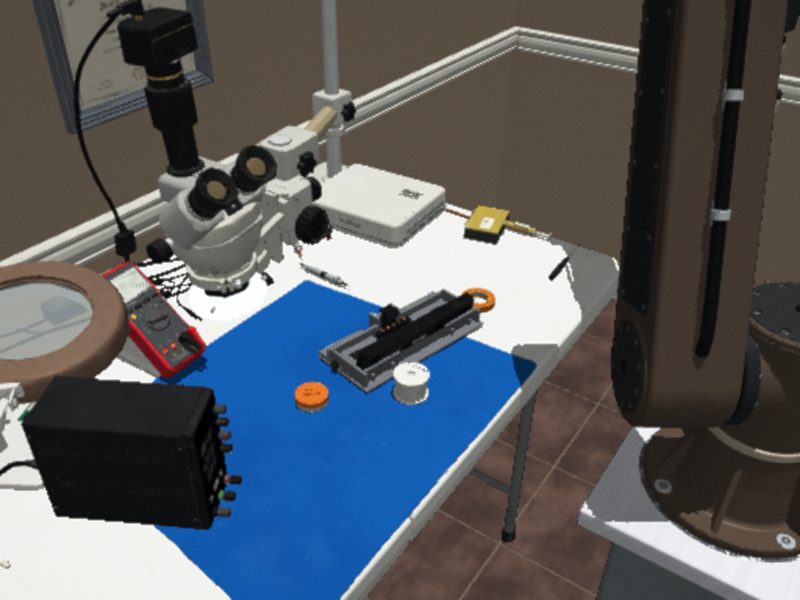

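Both views show the grey cradle, with the catch on its upper-left (far) side. In the scene view it is around (415,335), the spool (435,375), the tin (344,397) and the tape (478,290). I'll zoom in to find the corners.

Run:
```python
import cv2,numpy as np
a=np.load("scene0.npz")["frame"][170:270,200:330,::-1];b=np.load("side0.npz")["frame"][170:270,185:315,::-1]
f=lambda i:cv2.resize(i,None,fx=6,fy=3*2,interpolation=cv2.INTER_CUBIC)
# rotate into one picture: two rows of 300 -> crop
out=np.vstack([cv2.resize(a[:, :],(780,600))[0:0],])if 0 else None
cv2.imwrite("pics/z1.png",f(a));cv2.imwrite("pics/z2.png",f(b))
```

```text
(no output)
```

View pics/z1.png

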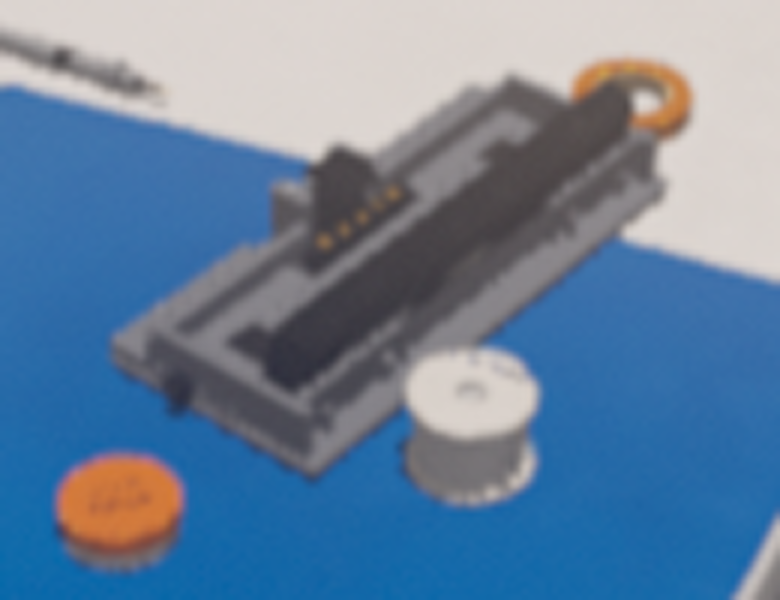

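View pics/z2.png

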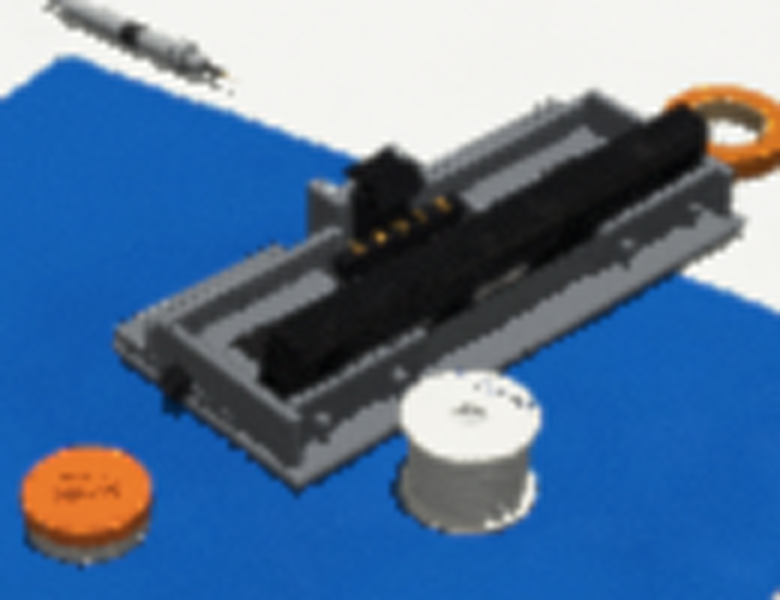

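Views show plate corners (view 1: (315,478), (115,362), (663,195); view 2: (298,490), (118,350), (742,232)) and brass contacts at (323..395,242..190) and (355..445,248..203). I'll fit the cradle pose to these.

```bash
cat > h.py <<'E'
import numpy as np,cv2
from scipy.optimize import least_squares
def proj(c,P):
    T=np.linalg.inv(c["pose"]);q=np.atleast_2d(P)@T[:3,:3].T+T[:3,3];k=q@c["intrinsics"].T
    return k[:,:2]/k[:,2:]
def back(c,uv,z):
    d=c["pose"][:3,:3]@np.linalg.solve(c["intrinsics"],[*uv,1]);o=c["pose"][:3,3]
    return o+d*(z-o[2])/d[2]
def W(p,P): # cradle->world
    c,s=np.cos(p[2]),np.sin(p[2]);P=np.atleast_2d(P)
    return np.c_[p[0]+c*P[:,0]-s*P[:,1],p[1]+s*P[:,0]+c*P[:,1],P[:,2]]
E
python3 - <<'E'
from h import *
A=np.load("scene0.npz");B=np.load("side0.npz")
za=lambda p:np.array(p)/6+[200,170]-.4
zb=lambda p:np.array(p)/6+[185,170]-.4
ua=za([[315,480],[115,365],[662,198],[323,242],[395,190]]);ub=zb([[298,492],[118,352],[740,235],[355,248],[445,203]])
for c,u,z in((A,ua,0),(B,ub,0)):
    for k in range(5): print(back(c,u[k],0 if k<3 else .021).round(4))
def pts(x0): return [[x0,.131,0],[x0+.118,.131,0],[x0,-.131,0]]
def f(q):
    P=W(q[:3],pts(q[3])+[[.028,0,.021]]);r=[]
    for c,u in((A,ua),(B,ub)): r+=[(proj(c,P)-np.vstack([u[:3],u[3:].mean(0)])).ravel()]
    return np.concatenate(r)
g=back(A,ua[3:].mean(0),.02);d=back(A,ua[1],0)-back(A,ua[0],0)
s=least_squares(f,[g[0],g[1],np.arctan2(d[1],d[0]),-.06]);q=s.x
print(q,np.degrees(q[2]));print(s.fun.reshape(2,-1,2).round(1).tolist())
print("gap",W(q,[-.042,0,.038]),"press",W(q,[[.016,.045,.035],[.016,-.045,.035]]),"nose",W(q,[.024,0,.035]))
for n,a,b,z in(("spool",(472,392),(470,417),.038),("tin",(120,500),(87,493),.018),("tape",(632,98),(735,125),.012)):
    print(n,back(A,za(a),z).round(3),back(B,zb(b),z).round(3))
E
```

```text
[0.4963 0.14   0.    ]
[0.6082 0.1152 0.    ]
[ 0.4411 -0.1068  0.    ]
[0.5554 0.0203 0.021 ]
[ 0.544  -0.0296  0.021 ]
[0.4975 0.1404 0.    ]
[0.6098 0.114  0.    ]
[ 0.4407 -0.1089  0.    ]
[0.5558 0.0209 0.021 ]
[ 0.5432 -0.0284  0.021 ]
[ 0.52237114  0.00185392 -0.21297173 -0.05549961] -12.202381057573506
[[[-0.1, 0.5], [-1.3, -0.0], [1.2, -1.4], [-0.0, 0.1]], [[0.3, 0.6], [-1.1, 0.3], [1.1, -1.0], [0.1, -0.1]]]
gap [[0.48132004 0.01073127 0.038     ]] press [[ 0.54752109  0.0424554   0.035     ]
 [ 0.52849821 -0.04551124  0.035     ]] nose [[ 0.54582891 -0.00321885  0.035     ]]
spool [0.444 0.1   0.038] [0.444 0.102 0.038]
tin [0.551 0.203 0.018] [0.55  0.204 0.018]
tape [ 0.479 -0.161  0.012] [ 0.477 -0.167  0.012]
```

```bash
cat >> h.py <<'E'
from scipy.spatial.transform import Rotation as R
Q=[.5224,.0019,-.2130]
def go(s,x,y,z,p=Q): # tool shift (mm), twist for jaws along cradle y, target TCP in cradle frame
    M=R.from_euler("xyz",s["eef_rot"],degrees=True).as_matrix()
    t=W(p,[x,y,z])[0];dp=M.T@(t-s["tcp_pos"])*1000
    yd=M.T@np.array([-np.sin(p[2]),np.cos(p[2]),0]);tw=np.degrees(np.arctan2(yd[2],yd[1]))
    tw=(tw+90)%180-90
    c=W([0,0,-p[2]],s["tcp_pos"]-[p[0],p[1],0])[0]
    print("t",round(s["time_s"],2),"tcp cradle mm",(c*1000).round(1),"F",s["contact_force"].round(1),"axes x,y,z",M.T.round(2).tolist(),"-> dp",dp.round(1),"twist",tw.round(1),"j6",s["joints"][5].round(1))
E
python3 - <<'E'
from h import *
from plant import r
go(r.get_state(),-.072,0,.15)
E
```

```text
t 0.1 tcp cradle mm [-156.6 -686.8  242.7] F [-0.2  0.2 -0. ] axes x,y,z [[-0.0, 0.0, -1.0], [-0.33, 0.94, 0.0], [0.94, 0.33, -0.0]] -> dp [ 93.5 540.4 432. ] twist 31.6 j6 -16.5
```

```bash
python3 -m jog '{"fingers":[0,0,0,0,0],"dp":[[0,39,31],[0,78,62],[0,117,93],[0,156,125],[0,195,156]],"twist":[0,0,0,0,0]}' 20
python3 -m jog '{"fingers":[0,0,0,0,0],"dp":[[0,39,31],[0,78,62],[0,117,93],[0,156,125],[0,195,156]],"twist":[0,0,0,0,0]}'
python3 - <<'E'
from h import *
from plant import r
go(r.get_state(),-.072,0,.15)
E
```

```text
time_s: 0.6
tcp_pos: [0.3065, -0.3989, 0.2426]
eef_rot: [99.6, 89.9, 119.0]
contact_force: [1.6, 0.1, 0.1]
gripper_width: 0.0532
time_s: 1.1
tcp_pos: [0.3885, -0.1627, 0.2431]
eef_rot: [78.0, 89.9, 97.4]
contact_force: [1.8, -0.6, 0.4]
gripper_width: 0.0134
t 1.1 tcp cradle mm [ -96.1 -189.1  243.1] F [ 1.8 -0.6  0.4] axes x,y,z [[-0.0, 0.0, -1.0], [-0.33, 0.94, 0.0], [0.94, 0.33, 0.0]] -> dp [ 93.4 148.4 119.5] twist 31.6 j6 -74.8
```

```bash
python3 -m jog '{"fingers":[0,0,0,0,0],"dp":[[0,37,30],[0,74,60],[0,111,90],[0,148,119],[20,148,119]],"twist":[8,16,24,31.6,31.6]}'
python3 - <<'E'
from h import *
from plant import r
go(r.get_state(),-.072,0,.15)
c=r.capture("wrist");np.savez("w1.npz",**c)
im=c["frame"].copy()
for P,col in(([-.0555,.131,0],(255,0,0)),([-.0555,-.131,0],(255,0,0)),([.0625,.131,0],(255,0,0)),([.0625,-.131,0],(255,0,0)),([.024,0,.035],(255,255,0)),([-.0457,0,.056],(0,255,0)),([-.0259,.1175,.061],(0,255,0)),([-.0259,-.1175,.061],(0,255,0)),([-.014,.1,.017],(255,0,255)),([.028,0,.021],(0,255,255))):
    u=proj(c,W(Q,P))[0]; print(P,u.round())
    if abs(u).max()<2000: cv2.circle(im,tuple(int(v) for v in u),3,col,1)
cv2.imwrite("pics/w1.png",cv2.resize(im[:,:,::-1],(800,600)))
E
```

```text
time_s: 1.6
tcp_pos: [0.454, 0.0198, 0.2252]
eef_rot: [49.5, 89.7, 37.1]
contact_force: [-0.1, 0.2, -0.5]
gripper_width: 0.0004
t 1.6 tcp cradle mm [-70.7   3.1 225.2] F [-0.1  0.2 -0.5] axes x,y,z [[0.0, 0.0, -1.0], [0.21, 0.98, 0.0], [0.98, -0.21, 0.0]] -> dp [75.2 -3.4 -1.6] twist -0.2 j6 -129.8
[-0.0555, 0.131, 0] [360. 176.]
[-0.0555, -0.131, 0] [137. 176.]
[0.0625, 0.131, 0] [351. 264.]
[0.0625, -0.131, 0] [147. 265.]
[0.024, 0, 0.035] [249. 251.]
[-0.0457, 0, 0.056] [248. 200.]
[-0.0259, 0.1175, 0.061] [364. 219.]
[-0.0259, -0.1175, 0.061] [133. 220.]
[-0.014, 0.1, 0.017] [335. 214.]
[0.028, 0, 0.021] [249. 248.]
```

View pics/w1.png

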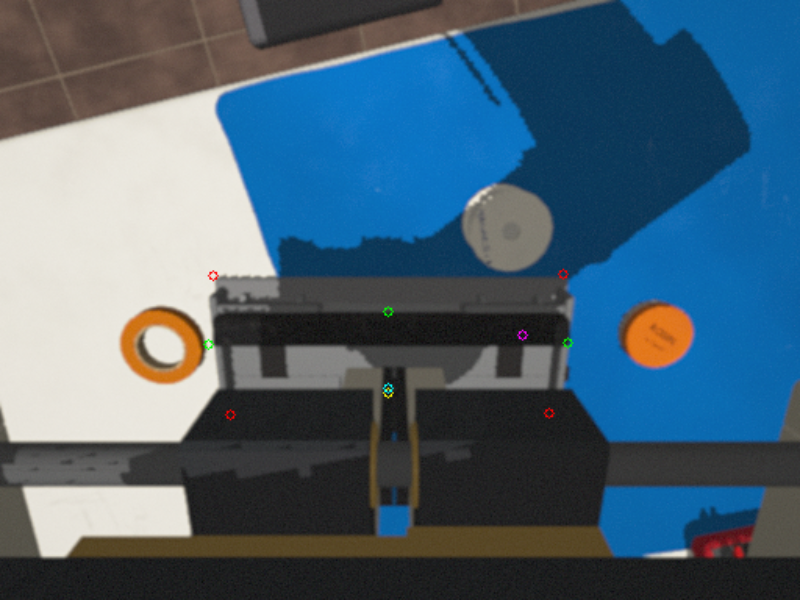

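The wrist view confirms the fit to 2–3 mm: the pack's top spans rows 312–345, right on the predicted marks, with a shift of about 2 mm in +y. Now I descend behind the gap.

```bash
sed -i 's/^Q=.*/Q=[.5229,.0042,-.2130]/' h.py
python3 -m jog '{"fingers":[0,0,0,0,0],"dp":[[40,0,0],[80,0,0],[120,0,0],[150,0,0],[172,0,0]],"twist":[0,0,0,0,0]}'
python3 -m jog '{"fingers":[0,0,0,0,0],"dp":[[1,0,3],[1,0,6],[1,0,9],[1,0,12],[1,0,12]],"twist":[0,0,0,0,0]}'
python3 - <<'E'
from h import *
from plant import r
go(r.get_state(),-.058,0,.051)
E
```

```text
time_s: 2.15
tcp_pos: [0.4506, 0.0201, 0.0464]
eef_rot: [174.2, 89.7, 161.8]
contact_force: [0.7, 0.9, -0.1]
gripper_width: -0.0
time_s: 2.65
tcp_pos: [0.4634, 0.0177, 0.0464]
eef_rot: [143.6, 89.8, 131.2]
contact_force: [-0.4, 0.3, 0.7]
gripper_width: 0.0005
t 2.65 tcp cradle mm [-61.    0.6  46.4] F [-0.4  0.3  0.7] axes x,y,z [[-0.0, 0.0, -1.0], [0.22, 0.98, 0.0], [0.98, -0.22, -0.0]] -> dp [-4.6 -0.6  3. ] twist -0.2 j6 -128.7
```

```bash
python3 -m jog '{"fingers":[0,0,0,0,0],"dp":[[-4,0,4],[-4,0,8],[-4,0,12],[-4,0,16],[-4,0,20]],"twist":[0,0,0,0,0]}'
python3 -m jog '{"fingers":[0,0,0,0,0],"dp":[[0,0,5],[0,0,10],[0,0,15],[0,0,20],[0,0,25]],"twist":[0,0,0,0,0]}'
python3 -m jog '{"fingers":[0,0,0,0,0],"dp":[[0,0,1],[0,0,1],[0,0,1],[0,0,1],[0,0,1]],"twist":[0,0,0,0,0]}'
python3 - <<'E'
from h import *
from plant import r
go(r.get_state(),-.075,0,.056)
c=r.capture("side");np.savez("s2.npz",**c)
cv2.imwrite("pics/s2.png",cv2.resize(c["frame"][130:280,170:370,::-1],(800,600),interpolation=cv2.INTER_CUBIC))
E
```

```text
time_s: 3.15
tcp_pos: [0.483, 0.0132, 0.0502]
eef_rot: [153.3, 89.8, 140.9]
contact_force: [-3.3, -0.0, 2.5]
gripper_width: 0.0006
time_s: 3.65
tcp_pos: [0.508, 0.0078, 0.0501]
eef_rot: [152.5, 89.8, 140.0]
contact_force: [-0.6, -0.4, 0.6]
gripper_width: 0.001
time_s: 4.15
tcp_pos: [0.5084, 0.0075, 0.05]
eef_rot: [161.6, 89.8, 149.2]
contact_force: [-3.8, 2.0, 1.0]
gripper_width: 0.0006
t 4.15 tcp cradle mm [-14.8   0.1  50. ] F [-3.8  2.   1. ] axes x,y,z [[-0.0, 0.0, -1.0], [0.22, 0.98, 0.0], [0.98, -0.22, -0.0]] -> dp [ -5.8  -0.4 -60.2] twist -0.2 j6 -125.1
```

View pics/s2.png

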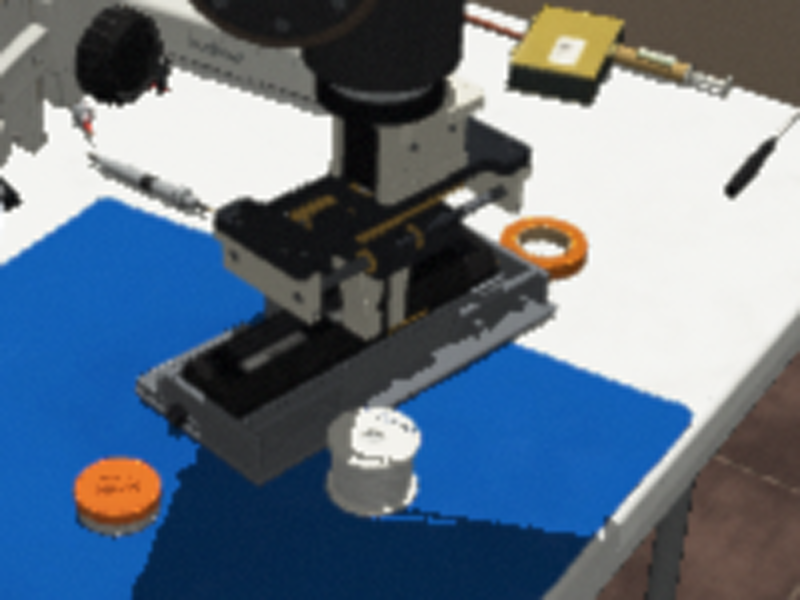

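The pack has tipped forward and lies in the bay, its label visible at (275,350), and the spool and tin haven't moved. I'll back off, rise, and shift to the pressing point at cradle (16, -45).

```bash
python3 -m jog '{"fingers":[0,0,0,0,0],"dp":[[0,0,-8],[-15,0,-8],[-40,0,-8],[-50,-20,10],[-50,-45,31]],"twist":[0,0,0,0,0]}'
python3 -m jog '{"fingers":[0,0,0,0,0],"dp":[[0,0,0],[0,0,0],[0,0,0],[0,0,0],[0,0,0]],"twist":[0,0,0,0,0]}'
python3 - <<'E'
from h import *
from plant import r
go(r.get_state(),.016,-.045,.062)
c=r.capture("side");np.savez("s3.npz",**c)
cv2.imwrite("pics/s3.png",cv2.resize(c["frame"][130:280,170:370,::-1],(800,600),interpolation=cv2.INTER_CUBIC))
E
```

```text
time_s: 4.7
tcp_pos: [0.5312, -0.0427, 0.1024]
eef_rot: [61.0, 89.8, 48.7]
contact_force: [1.3, -0.2, -0.3]
gripper_width: 0.0008
time_s: 5.2
tcp_pos: [0.531, -0.0422, 0.1024]
eef_rot: [62.3, 89.8, 50.0]
contact_force: [0.9, -0.4, 0.2]
gripper_width: 0.0001
t 5.2 tcp cradle mm [ 17.7 -43.6 102.4] F [ 0.9 -0.4  0.2] axes x,y,z [[0.0, 0.0, -1.0], [0.21, 0.98, 0.0], [0.98, -0.21, 0.0]] -> dp [40.4 -1.5 -1.8] twist -0.0 j6 -118.6
```

View pics/s3.png

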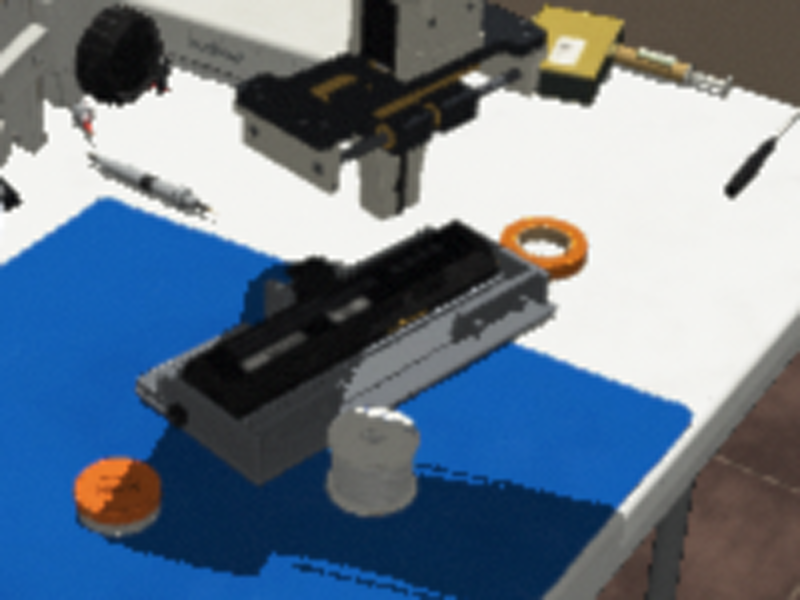

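The pack lies tilted against the catch (nose at (315,270)) and the finger is above the pressing spot, so I press down gently.

```bash
python3 -m jog '{"fingers":[0,0,0,0,0],"dp":[[15,-3,-2],[30,-3,-2],[33,-3,-2],[35,-3,-2],[37,-3,-2]],"twist":[0,0,0,0,0]}'
python3 -m jog '{"fingers":[0,0,0,0,0],"dp":[[1,0,0],[2,0,0],[3,0,0],[4,0,0],[5,0,0]],"twist":[0,0,0,0,0]}'
python3 -m jog '{"fingers":[0,0,0,0,0],"dp":[[1,0,0],[2,0,0],[3,0,0],[4,0,0],[4,0,0]],"twist":[0,0,0,0,0]}'
```

```text
time_s: 5.75
tcp_pos: [0.529, -0.0444, 0.0657]
eef_rot: [54.7, 89.8, 42.5]
contact_force: [-0.3, -0.7, -0.4]
gripper_width: 0.0008
time_s: 6.25
tcp_pos: [0.5291, -0.0444, 0.0608]
eef_rot: [53.6, 89.8, 41.5]
contact_force: [0.3, 0.5, 0.7]
gripper_width: 0.0008
time_s: 6.75
tcp_pos: [0.5299, -0.0445, 0.0572]
eef_rot: [41.9, 89.7, 29.7]
contact_force: [1.0, -1.9, 4.4]
gripper_width: 0.0001
```

```bash
python3 -m jog '{"fingers":[0,0,0,0,0],"dp":[[1,0,0],[2,0,0],[3,0,0],[3,0,0],[3,0,0]],"twist":[0,0,0,0,0]}'
python3 -m jog '{"fingers":[0,0,0,0,0],"dp":[[1,0,0],[2,0,0],[2,0,0],[2,0,0],[2,0,0]],"twist":[0,0,0,0,0]}'
```

```text
time_s: 7.25
tcp_pos: [0.5307, -0.0443, 0.0545]
eef_rot: [38.0, 89.6, 25.8]
contact_force: [3.8, -1.0, 4.8]
gripper_width: 0.0002
time_s: 7.75
tcp_pos: [0.5308, -0.0441, 0.0525]
eef_rot: [38.6, 89.6, 26.5]
contact_force: [3.4, -0.4, 4.0]
gripper_width: 0.0006
```

```bash
python3 -m jog '{"fingers":[0,0,0,0,0],"dp":[[0.5,0,0],[1,0,0],[1.5,0,0],[1.5,0,0],[1.5,0,0]],"twist":[0,0,0,0,0]}'
python3 -m jog '{"fingers":[0,0,0,0,0],"dp":[[0.5,0,0],[1,0,0],[1,0,0],[1,0,0],[1,0,0]],"twist":[0,0,0,0,0]}'
python3 - <<'E'
from h import *
from plant import r
go(r.get_state(),.016,-.045,.062)
c=r.capture("side");np.savez("s4.npz",**c)
cv2.imwrite("pics/s4.png",cv2.resize(c["frame"][160:260,195:315,::-1],(720,600),interpolation=cv2.INTER_CUBIC))
E
```

```text
time_s: 8.25
tcp_pos: [0.5313, -0.0442, 0.0518]
eef_rot: [34.1, 89.5, 22.0]
contact_force: [1.9, -1.2, 10.5]
gripper_width: 0.0006
time_s: 8.75
tcp_pos: [0.5313, -0.0442, 0.0517]
eef_rot: [32.3, 89.5, 20.2]
contact_force: [-1.1, 0.3, 15.0]
gripper_width: 0.0003
t 8.75 tcp cradle mm [ 18.5 -45.5  51.7] F [-1.1  0.3 15. ] axes x,y,z [[0.01, 0.0, -1.0], [0.21, 0.98, 0.0], [0.98, -0.21, 0.01]] -> dp [-10.3   0.6  -2.4] twist 0.1 j6 -118.4
```

View pics/s4.png

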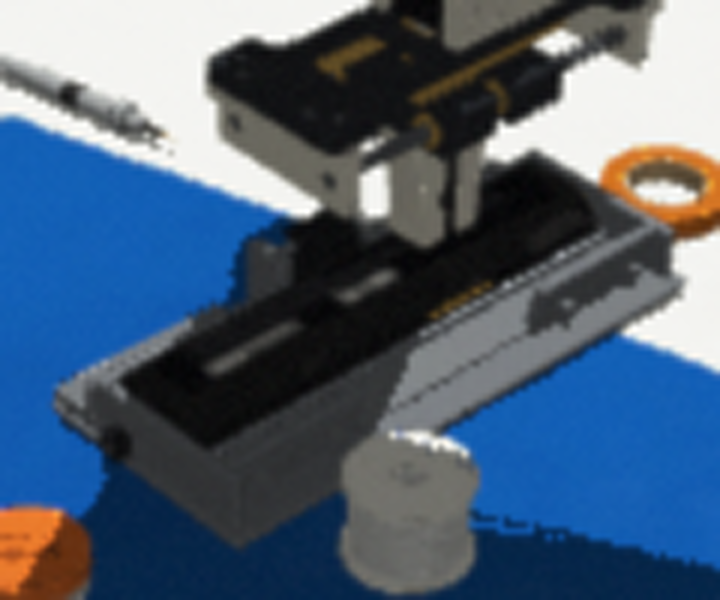

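At 15 N it is at a hard stop with the tip at 34.7 mm, which matches the home height of 34.5. The pack now looks flush in the picture. I'll lift straight up and check that it stays down.

```bash
python3 -m jog '{"fingers":[0,0,0,0,0],"dp":[[-5,0,0],[-25,0,0],[-60,0,-20],[-90,0,-60],[-110,0,-110]],"twist":[0,0,0,0,0]}'
python3 -m jog '{"fingers":[0,0,0,0,0],"dp":[[0,-40,0],[0,-80,0],[0,-120,0],[0,-120,0],[0,-120,0]],"twist":[0,0,0,0,0]}'
python3 - <<'E'
from h import *
from plant import r
go(r.get_state(),.016,-.045,.062)
ims=[]
for n in("side","scene"):
    c=r.capture(n);u=proj(c,W(Q,[0,0,.03]))[0].astype(int);x,y=u
    im=c["frame"].copy()
    k=cv2.resize(im[y-45:y+35,x-65:x+65],None,fx=6,fy=6,interpolation=cv2.INTER_CUBIC)
    o=np.array([x-65,y-45])
    if n=="scene":
      for P in([.024,.0,.035],[.0245,.1,.0345],[.0245,-.1,.0345],[.0320,.1175,.030]):
        v=(proj(c,W(Q,P))[0]-o+.5)*6;cv2.circle(k,tuple(v.astype(int)),4,(0,255,0),1)
    cv2.imwrite(f"pics/f_{n}.png",k[:,:,::-1])
E
```

```text
time_s: 9.3
tcp_pos: [0.4252, -0.0223, 0.1601]
eef_rot: [33.6, 89.6, 21.4]
contact_force: [-0.4, 1.3, 1.6]
gripper_width: 0.0006
time_s: 9.8
tcp_pos: [0.3983, -0.1402, 0.159]
eef_rot: [48.4, 89.7, 36.0]
contact_force: [1.1, 0.7, 0.1]
gripper_width: 0.0001
t 9.8 tcp cradle mm [ -91.2 -167.5  159. ] F [1.1 0.7 0.1] axes x,y,z [[0.0, 0.0, -1.0], [0.21, 0.98, 0.0], [0.98, -0.21, 0.0]] -> dp [ 97.8 122.4 106.6] twist -0.1 j6 -109.7
```

View pics/f_side.png

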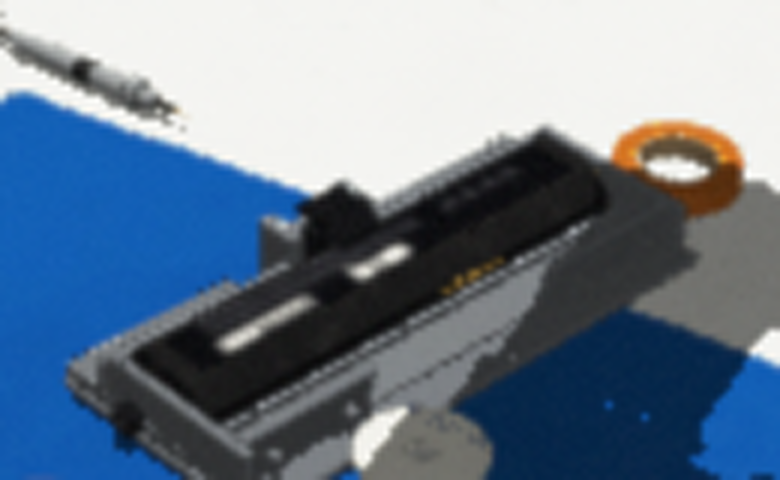

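The pack stays flat with the finger gone, and the near and far cradle walls are visible evenly along it. As a numeric check, I'll compare the catch tab's pixel position with the start (catch out) and with the picture before pressing (catch pushed back), and overlay the predicted home outline.

Run:
```python
from h import *
from plant import r
c=r.capture("side");A=np.load("side0.npz");B=np.load("s3.npz")
g=lambda k:cv2.cvtColor(k["frame"],cv2.COLOR_RGB2GRAY)
# tab top in side0: z2 crop (345..420,145..190)/6+(185,170)
x0,x1,y0,y1=242,256,193,204
t=cv2.resize(g(A)[y0:y1,x0:x1],None,fx=8,fy=8,interpolation=cv2.INTER_CUBIC)
for n,k in(("start",A),("before press",B),("now",c)):
    s=cv2.resize(g(k)[y0-8:y1+8,x0-8:x1+8],None,fx=8,fy=8,interpolation=cv2.INTER_CUBIC)
    m=cv2.matchTemplate(s,t,cv2.TM_CCOEFF_NORMED);_,v,_,l=cv2.minMaxLoc(m);print(n,"shift px",(np.array(l)/8-8),round(v,2))
p=proj(c,W(Q,[[.03,0,.045],[.035,0,.045]]));print("5 mm back =",(p[1]-p[0]).round(2))
k=cv2.resize(c["frame"][165:265,185:315],None,fx=6,fy=6,interpolation=cv2.INTER_CUBIC)
for y in(-.117,-.06,.06,.117):
  for x,z,col in((-.014,.0345,(0,255,0)),(.025,.0345,(0,255,0)),(.023,.0413,(255,0,0))):
    v=(proj(c,W(Q,[x,y,z]))[0]-[185,165]+.5)*6;cv2.circle(k,tuple(v.astype(int)),3,col,-1)
cv2.imwrite("pics/f2.png",k[:,:,::-1])
```

```text
start shift px [0. 0.] 1.0
before press shift px [-0.875 -0.875] 0.97
now shift px [0. 0.] 1.0
5 mm back = [-1.33 -0.85]
```

View pics/f2.png

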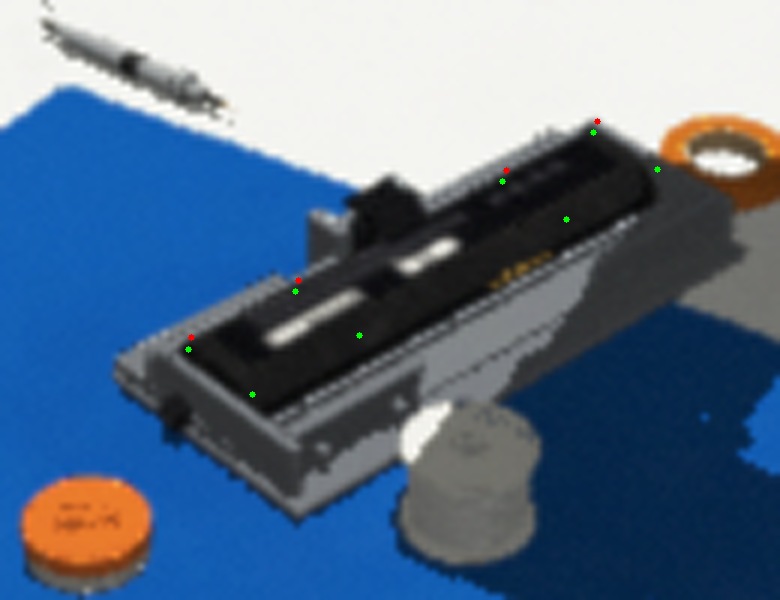

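The catch tab is back exactly where it started (shift 0.0 px, against about 4 mm back before pressing). The pack's far edge follows the green home marks at both ends ((188,349) to (593,132)). The robot is clear, so I'm handing in.

```bash
python3 -c "
from plant import r
print(r.close_job())"
```

```text
the job is handed in; nothing more can be done
None
```

The pack is tipped into the bay, pressed flat and latched by the catch. I handed the job in at about 10 s of the 32 s allowed; the interface gives no verdict.

- **Tipping:** with the gripper shut, I pushed through the gap in the backrest for about 45 mm, and the pack fell forwards into the bay.
- **Pressing:** I pressed down about 45 mm to one side of the catch (cradle -y), clear of the nose. The pack reached a hard stop at 15 N with the fingertip at 34.7 mm, against the expected 34.5 mm. That is slightly above the 6 to 14 N you gave, because I pushed on briefly after it stopped moving.
- **Final checks, with the arm clear:** the catch tab was back where it started (0.0 px shift). Before pressing, it had been pushed back by about 4 mm. The pack's edges lie near the predicted home outline at both ends.
- **Other objects:** the spool, tin and tape roll look unmoved in the pictures. I did not measure their final positions.
- **Fit:** the first cradle position was 2 to 3 mm off along its length in the wrist view, so I corrected it before pushing.

I could not read the contacts joint directly, so contact pressure is inferred from the pack lying flat. I viewed exactly 10 pictures.

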